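# Dispense three chilling balls into the guarded cup

## Robot

A 6-joint arm with a two-finger parallel gripper is mounted at the origin on the work surface. World frame = base frame: x ahead of the robot, y to its left, z up, the work surface at z = 0. Lengths are in mm, angles in degrees, forces in N, time in s.
With the tool pointing down it reaches from about 350 to 975 mm from the base axis. Payload 17.4 kg.
Tool frame: the origin (TCP) lies on the mounting face of the last link; the fingertips stand 173 mm ahead of it and the grasp point (between the pads) lies 155 mm ahead of it; z points along the fingers, y is the line along which they close (so a half turn about z gives the same grasp; the last joint's range is limited). The gripper opens to 85 mm and grips with 20 to 120 N. Pads are 22 mm wide; open, the fingers measure 114 mm over their backs; the gripper's body (76 mm by 85 mm) begins 54 mm behind the grasp point. The pads swing forward as they close: fully open they stand 13 mm farther back than shut.
Start: joints at [-72.582, 6.646, 82.598, -0, 90.757, -2.166], TCP at [226.24, -635.964, 404.703] pointing down, gripper open.
Joint ranges: [-162.19, 162.19], [-47.58, 125.68], [4.15, 143.07], [-65.23, 245.23], [0.69, 171.88], [-170.13, 170.13]. Speed limits (degrees/s): [108.29, 108.29, 127.2, 180, 180, 180].

## Interface

Orientations are given as [roll, pitch, yaw] about the fixed x, y, z axes, in that order (R = Rz(yaw) Ry(pitch) Rx(roll)).
In Python, from plant import sense, get_image, get_calibration, job_done gives the robot as it stands. The module is installed in compiled form; this text tells all that it offers.
- The arm moves only by the shell command python3 -m handwheel 'ROWS'. ROWS is JSON, a list of rows, each a list of 5 numbers: the shift along the world's x, y, z in m, then the turn about the world's z in rad, then the finger opening in m, from 0 to 0.0854. In form: [[dx, dy, dz, yaw, claw], ...]. A call has 1 to 8 rows; each row is the pose to reach, as a shift and turn from the pose commanded when the call began; what a row does not reach only later rows make up. A row lasts 1/10 s, in which the tool goes at most 50 mm and 8.59 degrees, less where a joint would pass 70% of its speed; a pose out of reach is approached as far as the arm can. A call with a gripper value outside its range is refused whole. The fingers move at their own pace and stop on an object; the grip force is fixed at half the most. Time passes only in rows, so rows that repeat a pose let the fingers close. It gives the time, the measured TCP pose, the force, the opening and the grip force at its end, in the units of the state.
- sense(): the state, without advancing time (a new reading comes with each control period).
- get_image(name): name is "side" or "top"; returns the picture (400x640x3 uint8, red, green, blue); there is no depth.
- get_calibration(name): a dict with "camera_matrix" (3x3 intrinsics, pixels), "pose" (4x4, takes a point from camera to world coordinates). Camera axes: x right, y up, looking along -z (the intrinsics and any distortion apply to the point x, -y, -z); pixel columns grow to the right and rows downward; lengths in mm; the calibration is good to about 2 mm. A picture is of the moment at which its call begins. get_calibration takes no time and is no camera call.
- job_done(): hands the job in; it is judged then, once.
The state is a dict: "t": time; "q": joint angles; "joint_vel": joint speeds; "joint_torque": joint torques, N m; "ee_pos": TCP position; "tcp_rot": TCP orientation; "ft_force": force on the tool from outside, world axes, zero at the start; "ft_torque": the same for the moment, N m; "gripper_width": finger opening in mm; "grasp_force": force on a finger pad.
Only numpy, scipy, OpenCV 4.12 (cv2) and the standard library are available. Lean on these libraries where they do the work, as an engineer would, in place of code of your own. Each camera call takes 0.05 s, during which the arm holds its last target. There are 200 camera calls.

## Task

Drop exactly three steel chilling balls into the glass cup that stands under the dispenser's spout: first swing the flap guard shut in front of that cup until it clicks into its catch, then press the lever all the way down and let it rise all the way up again, three times and no more. Leave the guard shut, and leave the cup and everything else on the counter where they stand.

Things in the scene. Friction and masses are not known exactly. Their poses are not given: they have to be found in the camera images.
- dispenser: steel ball dispenser, fixed, place and yaw vary. Origin on the counter below its head; x away from the robot, y left, z up. In mm: base plate 190 x 250 x 10, y -85..165; column x -35..35, y -50..20; head x -25..25, y -79..111, top z 159; clear tube 36 square at y 20, top z 286, with five stacked balls; spout at y 82, lower end z 99. Lever on the -y side, guard in front (-x) of the cup bay
- lever (a joint): sprung lever, rad: 0 = up at rest, 0.60 = down on its stop. Level hinge along the dispenser's x at y -62, z 178 mm. Springs back when released; takes 4 N at the pad at the top, 9 N at the bottom. A full press carries one ball from the tube to the spout, where it drops past about 0.5 rad; the next falls in place when the lever is fully up again
- lever_pad (a point): centre of the top face of the round black pad (46 mm wide, 12 thick) at the lever's end, 115 mm from its hinge; at rest 212 mm above the counter, at y -172 mm of the dispenser. Moves with the lever: a full press takes it 68 mm down, almost straight (under 6 mm sideways). The face is level when up and slopes 0.6 rad when fully down
- guard (a joint): flap guard, rad: 0 = shut in front of the cup; grows as it swings out, up to 2.1; starts at 1.3 to 2.0. Vertical hinge, slight friction (1 N at the grip post), stays where left. Between about 0.14 and 0.07 a sprung ball catch resists (3 to 6 N at the post); past it the guard clicks home to 0 on its stop
- guard_hinge (a point): point on the guard's vertical hinge axis, 106 mm above the counter, at x -65, y 145 mm of the dispenser. The hinge knuckle is 17 mm wide and ends at 108 mm. Flap: clear panel with steel rails, 8 mm thick, out to 106 mm from the axis, from 30 to 106 mm above the counter
- guard_post (a point): top centre (150 mm up) of the round upright grip post near the flap's free end, 95 mm from the hinge axis; 13 mm thick, 17 mm at its black cap (top 6 mm); stands free from 106 to 150 mm above the counter. Shut: at x -65, y 50 mm of the dispenser. Opening carries it towards the robot, then on to the +y side (clockwise seen from above)
- cup: the glass cup under the spout, loose, standing on the base plate; 74 mm wide at the rim, 85 mm high; origin at the centre of its underside
- ball1_center (a point): centre of steel ball 1 (24 mm, 40 g), the lowest in the tube, first out
- ball2_center (a point): centre of steel ball 2 (24 mm, 40 g), second from below
- ball3_center (a point): centre of steel ball 3 (24 mm, 40 g), third from below
- ball4_center (a point): centre of steel ball 4 (24 mm, 40 g), fourth from below, stays in the dispenser
- ball5_center (a point): centre of steel ball 5 (24 mm, 40 g), the top one, stays in the dispenser
- cup_b: a second, empty glass cup of the same kind (74 mm wide, 85 mm high), not the one under the spout; a bystander, origin at its underside
- funnel: orange silicone funnel standing mouth down, 96 mm wide, 95 mm high; a bystander, origin at its underside
- muddler: wooden muddler lying down, 205 mm long, 38 mm thick; a bystander, origin at its underside
- jug: white polypropylene jug, 124 mm wide at the rim plus handle, 170 mm high; a bystander, origin at its underside
- jar: closed glass jar, 80 mm wide, 110 mm high; a bystander, origin at its underside
- spoon: steel spoon lying flat, 200 mm long; a bystander, origin at its underside
There are look-alikes about, which are no part of the job. Leave any pink or turquoise look-alike of the cup alone.

How it is judged (in metres and radians):
On the way, in this order (a step that is already met when the one before it is completed fails the run):
1. the guard is shut home in its catch (value of joint guard below 0.05 rad), for 0.2 s.
2. the first ball is in the cup (horizontal distance between ball1_center and cup below 0.034 m and z of ball1_center in the frame of cup between 0 and 0.065 m), for 0.1 s.
3. the second ball is in the cup (horizontal distance between ball2_center and cup below 0.034 m and z of ball2_center in the frame of cup between 0 and 0.065 m), for 0.1 s.
4. the third ball is in the cup (horizontal distance between ball3_center and cup below 0.034 m and z of ball3_center in the frame of cup between 0 and 0.065 m), for 0.1 s.
At the end, for the whole second after the job is handed in: Guard shut in its catch (joint under 0.05 rad), lever back up (under 0.06 rad), the first three balls inside the cup, the other two still inside the dispenser, the cup upright (within 0.1 rad), at rest and within 20 mm of where it stood (all of step 2 and all of step 3 and all of step 4 and value of joint guard below 0.05 rad and value of joint lever below 0.06 rad and z of each of ball4_center, ball5_center in the frame of dispenser above 0.125 m and angle between cup's own z axis and vertical below 0.1 rad and distance of cup from where it was at the start of the episode below 0.02 m and linear speed of cup below 0.02 m/s); the robot touches nothing.
It fails at once if the lever is worked while the guard is open (value of joint lever above 0.2 rad and value of joint guard above 0.1 rad).
It fails at once if the cup is shifted by more than 20 mm or tipped (distance of cup from where it was at the start of the episode above 0.02 m or angle between cup's own z axis and vertical above 0.3 rad).
It fails at once if a fourth ball leaves the dispenser (not (z of ball4_center in the frame of dispenser above 0.11 m) or not (z of ball5_center in the frame of dispenser above 0.11 m)).
It fails at once if a bystander is moved by more than 30 mm (distance of any of cup_b, funnel, muddler, jug, jar, spoon from where it was at the start of the episode above 0.03 m).
It also fails if it takes over 64 s, if anything falls off the work surface, if the arm or the gripper's body presses on something with over 40 N, if the wrist force passes 120 N, or if a joint passes its speed limit or range.

## Working session

There is one attempt and no reset: what is moved stays moved. The work goes in short steps, Python scripts to look and compute and a shell command to move; the robot and the scene stay as the last step left them, time stands still between calls to the robot, and variables do not carry over. Pictures are saved under pics/ and viewed, at most 10 in all, crops included, and the job is handed in when it is done.

```bash
mkdir -p pics; python3 - <<'E'
from plant import *
import cv2
for n in("side","top"):
    cv2.imwrite(f"pics/{n}0.png",get_image(n)[:,:,::-1]); c=get_calibration(n); print(n,c)
s=sense();print(s)
E
```

```text
side {'camera_matrix': array([[495.45046799,   0.        , 321.71943353],
       [  0.        , 495.45046799, 195.18391912],
       [  0.        ,   0.        ,   1.        ]]), 'pose': array([[-9.82578813e-01,  1.14967727e-01, -1.46018142e-01,
         3.85049149e+02],
       [-1.84703322e-01, -5.17094153e-01,  8.35762119e-01,
         1.27064204e+03],
       [ 2.05805441e-02,  8.48172187e-01,  5.29320680e-01,
         9.70670088e+02],
       [ 0.00000000e+00,  0.00000000e+00,  0.00000000e+00,
         1.00000000e+00]])}
top {'camera_matrix': array([[369.43767231,   0.        , 315.62834825],
       [  0.        , 369.43767231, 198.31970455],
       [  0.        ,   0.        ,   1.        ]]), 'pose': array([[ 1.69916226e-02,  9.96941077e-01, -7.62874445e-02,
         4.92535119e+02],
       [-9.99659798e-01,  1.84488016e-02,  1.84371890e-02,
         1.49532859e+01],
       [ 1.97882030e-02,  7.59482136e-02,  9.96915391e-01,
         1.47940618e+03],
       [ 0.00000000e+00,  0.00000000e+00,  0.00000000e+00,
         1.00000000e+00]])}
{'t': 0.1, 'q': array([-7.25837224e+01,  6.67092618e+00,  8.26319687e+01,  1.87252040e-03,
        9.07557880e+01, -2.16503643e+00]), 'joint_vel': array([ 0.04046192, -0.08800366, -0.02975283,  0.04066974,  0.00943995,
       -0.00827926]), 'joint_torque': array([ 2.93934616e-03, -7.33662915e+01, -6.33790040e+01,  1.04212240e-04,
        5.27081662e-03, -5.28966916e-05]), 'ee_pos': array([ 226.22858444, -635.97011726,  404.04065757]), 'tcp_rot': array([-1.79941430e+02, -4.08796727e-03,  1.95813357e+01]), 'ft_force': array([-0.07725419, -1.0401921 , -0.15519676]), 'ft_torque': array([-0.01347274, -0.01852747,  0.04700585]), 'grasp_force': 0.0, 'gripper_width': 85.42442035684071}
```

View pics/side0.png

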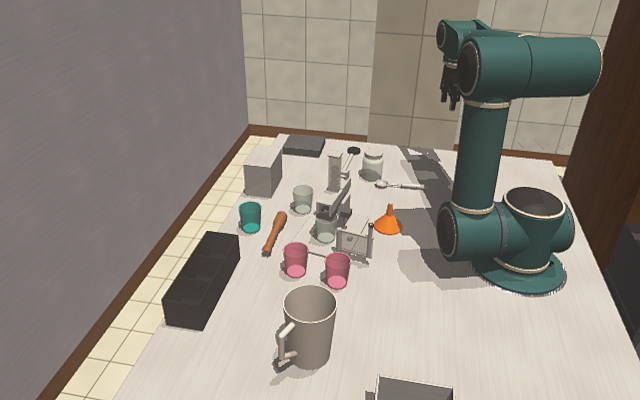

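View pics/top0.png

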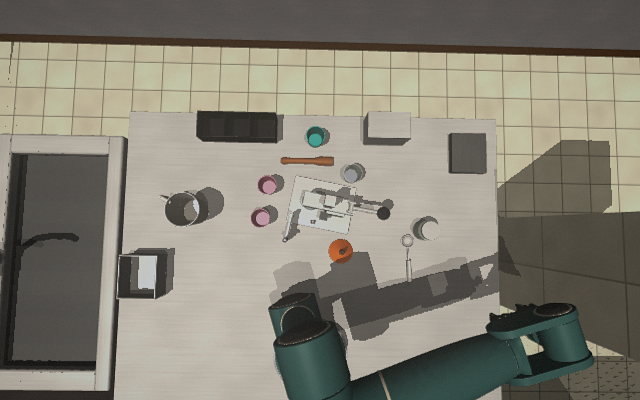

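The side view shows the dispenser at about (340,190), with the open guard at (355,240) and the black lever pad at (353,150). In the top view the pad is at (384,213) and the guard post near (285,239). Candidates for the cup:
- Clear cup under the spout, side (326,228): my choice, since it stands under the spout.
- Clear cup_b, side (303,200) and top (352,173).
- Pink cups, side (296,260) and (337,270).
- Turquoise cup, side (250,217).

I'll check with close crops.

```bash
python3 - <<'E'
import cv2
a=cv2.imread("pics/side0.png")[135:275,270:410];b=cv2.imread("pics/top0.png")[160:260,265:405]
cv2.imwrite("pics/c1.png",cv2.resize(a,(784,600)[:1]*1+(600,) if 0 else (600,600),interpolation=cv2.INTER_CUBIC))
cv2.imwrite("pics/c2.png",cv2.resize(b,(784,560),interpolation=cv2.INTER_CUBIC))
E
```

```text
(no output)
```

View pics/c1.png

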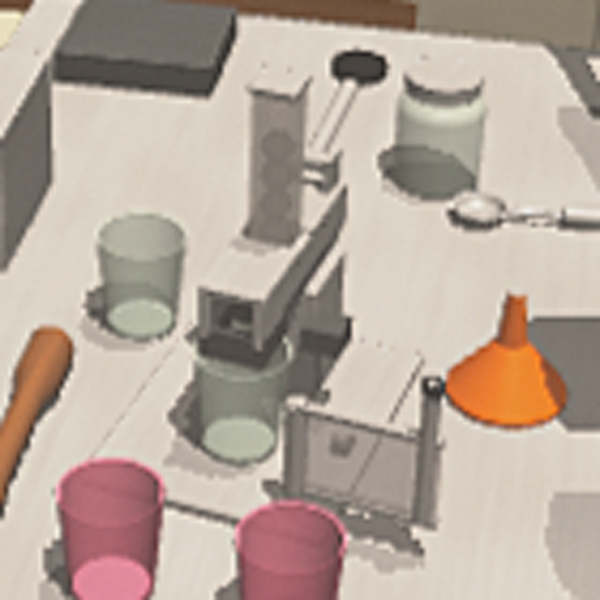

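View pics/c2.png

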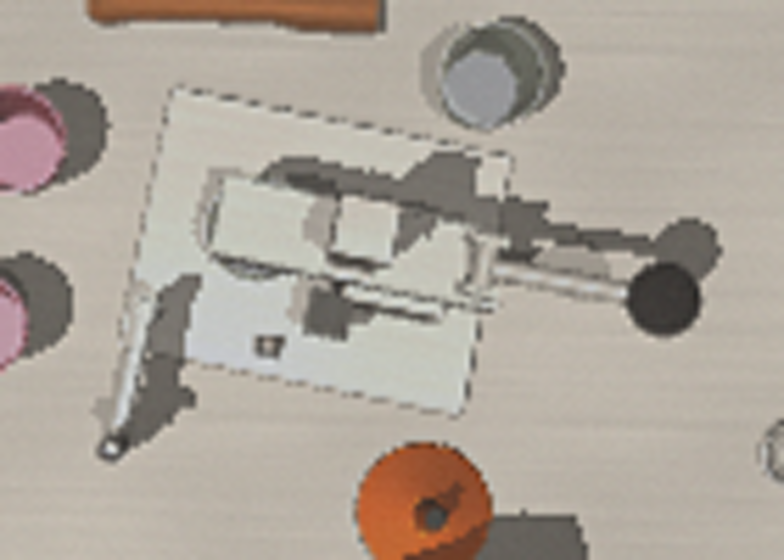

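The crops confirm the choice: a clear cup stands under the spout at side px (326,230). In the top view:
- Pad centre (383.6,213.4)
- Post cap (284.7,239.7)
- Hinge (290,212)
- Plate corners (295.7,175.7), (356.6,187.7) and (347.1,233.6)

```bash
cat > h.py <<'E'
import numpy as np
from plant import *
def ray(n,px):
    c=get_calibration(n);K=c["camera_matrix"];P=c["pose"]
    d=np.linalg.inv(K)@[px[0],px[1],1];return P[:3,3],P[:3,:3]@[d[0],-d[1],-d[2]]
def plane(n,px,z):
    o,d=ray(n,px);return o+d*(z-o[2])/d[2]
def proj(n,p):
    c=get_calibration(n);P=c["pose"];v=P[:3,:3].T@(np.array(p)-P[:3,3]);v=c["camera_matrix"]@[v[0],-v[1],-v[2]];return v[:2]/v[2]
E
python3 - <<'E'
from h import *
import cv2
from scipy.optimize import least_squares
M=[("top",(383.6,213.4),(0,-172,212)),("top",(290,212),(-65,145,108)),("top",(295.7,175.7),(95,165,10)),("top",(356.6,187.7),(95,-85,10)),("top",(347.1,233.6),(-95,-85,10)),("side",(353.8,150.9),(0,-172,212))]
def T(v,p):
    c,s=np.cos(v[2]),np.sin(v[2]);return np.array([v[0]+c*p[0]-s*p[1],v[1]+s*p[0]+c*p[1],p[2]])
f=lambda v:np.concatenate([proj(n,T(v,p))-px for n,px,p in M])
r=least_squares(f,[600,0,-.2],x_scale=[10,10,.1]);v=r.x;print(v[:2],np.degrees(v[2]));print(r.fun.reshape(-1,2).round(1))
for n,p in dict(pad=(0,-172,212),hinge=(-65,145,108),shut=(-65,50,150),col=(0,-15,0),spout=(0,82,99),tube=(0,20,286)).items():print(n,T(v,p).round(1))
pt=plane("top",(284.7,239.7),150);ps=plane("side",(370.8,224.8),150);print("post",pt,ps)
h=T(v,(-65,145,150));d=(pt-h)[:2];print(np.hypot(*d));a=np.arctan2(d[1],d[0]);print("guard",np.degrees(v[2]-np.pi/2-a))
print("pad top/side",plane("top",(383.6,213.4),212),plane("side",(353.8,150.9),212))
print("funnel",plane("top",(341,251),0), "funneltop px432,515",plane("top",(342.1,252),95))
E
```

```text
[575.30289804 -73.04310167] -11.319977742940768
[[-0.5  0.1]
 [ 0.5  1.3]
 [-0.2 -1.6]
 [-0.2 -0.3]
 [-0.4  0.4]
 [ 0.2 -1.6]]
pad [ 541.5 -241.7  212. ]
hinge [540.   81.9 108. ]
shut [521.4 -11.3 150. ]
col [572.4 -87.8   0. ]
spout [591.4   7.4  99. ]
tube [579.2 -53.4 286. ]
post [443.95514717  98.36172986 150.        ] [444.413384   101.86212462 150.        ]
97.47499251400171
guard -271.59409797073636
pad top/side [ 541.78630056 -243.4118626   212.        ] [ 540.53528569 -229.22398235  212.        ]
funnel [ 397.41709678 -116.93815011    0.        ] funneltop px432,515 [ 399.89602872 -112.61336843   95.        ]
```

Hinge (540,82), post now at (444,100), guard angle about 1.55 rad. The shut post should be at (521,-11) and the pad at (541,-242). I'll push the post with closed fingers, starting behind it on the +y side, with yaw about 79° rising to 169°.

```bash
python3 -m handwheel '[[0.013,0.046,0,0.13,0],[0.026,0.092,0,0.26,0],[0.039,0.138,0,0.39,0],[0.052,0.184,0,0.52,0],[0.065,0.230,0,0.65,0],[0.078,0.276,0,0.78,0],[0.091,0.322,0,0.91,0],[0.104,0.368,0,1.04,0]]'; python3 -m handwheel '[[0.015,0.047,0,0,0],[0.03,0.094,0,0,0],[0.045,0.141,0,0,0],[0.06,0.188,0,0,0],[0.075,0.235,0,0,0],[0.09,0.282,0,0,0],[0.105,0.329,0,0,0],[0.12,0.376,0,0,0]]'
```

```text
t: 0.9
ee_pos: [330.1, -266.1, 404.5]
tcp_rot: [180.0, -0.0, 79.4]
ft_force: [0.7, -0.4, 0.4]
gripper_width: -0.3
grasp_force: 0.0
t: 1.7
ee_pos: [450.2, 110.3, 404.7]
tcp_rot: [180.0, -0.0, 79.2]
ft_force: [0.9, -1.8, 0.6]
gripper_width: 0.1
grasp_force: 0.0
```

```bash
python3 -m handwheel '[[0.002,0.034,0,0,0],[0.002,0.034,-0.03,0,0],[0.002,0.034,-0.06,0,0],[0.002,0.034,-0.09,0,0],[0.002,0.034,-0.112,0,0],[0.002,0.034,-0.112,0,0]]'; python3 - <<'E'
from h import *
import cv2
a=get_image("side")[150:290,270:430,::-1];b=get_image("top")[160:260,250:400,::-1]
cv2.imwrite("pics/d.png",np.hstack([cv2.resize(a,(400,350)),cv2.resize(b,(400,350)[:1]+(350,))]))
E
```

```text
t: 2.3
ee_pos: [451.6, 141.9, 289.6]
tcp_rot: [-179.7, 0.1, 79.2]
ft_force: [-0.4, 0.6, 0.5]
gripper_width: -0.2
grasp_force: 0.0
```

View pics/d.png

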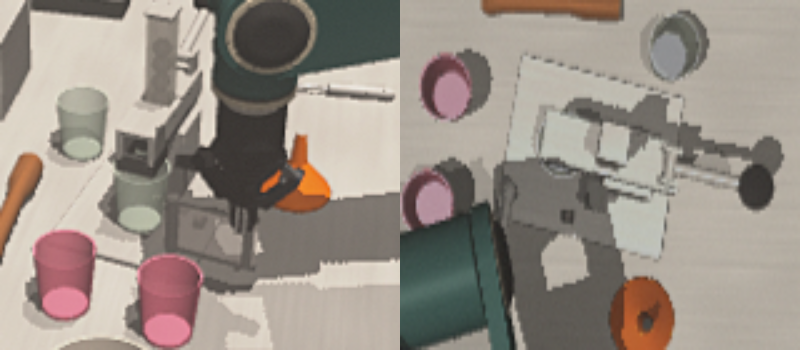

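The left half (side view) shows the closed fingertips just behind the guard post, at about (243,225). The top view is blocked by the arm. Next I compute the arc.

```bash
python3 - <<'E'
from h import *
p=sense()["ee_pos"];
for f in [169,177,185,193,201,209,217,225,233,241,247,252,256,259,261]:
    r=np.radians(f);e=np.array([np.cos(r),np.sin(r)]);t=np.array([-e[1],e[0]])
    print(f,(np.array([540,82])+95*e-19*t-p[:2]).round(0),round(np.radians(f-169),2))
E
```

```text
169 [ -2. -23.] 0.0
177 [ -6. -36.] 0.14
185 [ -9. -49.] 0.28
193 [ -9. -63.] 0.42
201 [ -8. -76.] 0.56
209 [ -5. -89.] 0.7
217 [   0. -102.] 0.84
225 [   7. -114.] 0.98
233 [  15. -124.] 1.12
241 [  25. -134.] 1.26
247 [  33. -140.] 1.36
252 [  40. -145.] 1.45
256 [  46. -148.] 1.52
259 [  51. -150.] 1.57
261 [  54. -151.] 1.61
```

```bash
python3 -m handwheel '[[-0.002,-0.023,0,0,0],[-0.006,-0.036,0,0.14,0],[-0.009,-0.049,0,0.28,0],[-0.009,-0.063,0,0.42,0],[-0.008,-0.076,0,0.56,0],[-0.005,-0.089,0,0.7,0],[0,-0.102,0,0.84,0],[0.007,-0.114,0,0.98,0]]'; python3 -m handwheel '[[0.008,-0.010,0,0.14,0],[0.018,-0.020,0,0.28,0],[0.026,-0.026,0,0.38,0],[0.029,-0.028,0,0.42,0],[0.029,-0.028,0,0.42,0]]'
```

```text
t: 3.2
ee_pos: [459.5, 27.4, 294.8]
tcp_rot: [179.9, 0.1, 135.6]
ft_force: [-0.2, 0.7, 0.3]
gripper_width: 0.3
grasp_force: 0.5
t: 3.7
ee_pos: [488.8, -0.3, 294.4]
tcp_rot: [180.0, 0.1, 159.4]
ft_force: [0.1, -0.1, 0.3]
gripper_width: 0.4
grasp_force: 0.0
```

```bash
python3 - <<'E'
from h import *
import cv2
a=get_image("side")[150:290,270:430,::-1];b=get_image("top")[160:260,250:400,::-1]
cv2.imwrite("pics/e.png",np.hstack([cv2.resize(a,(400,350)),cv2.resize(b,(400,350))]))
E
```

```text
(no output)
```

View pics/e.png

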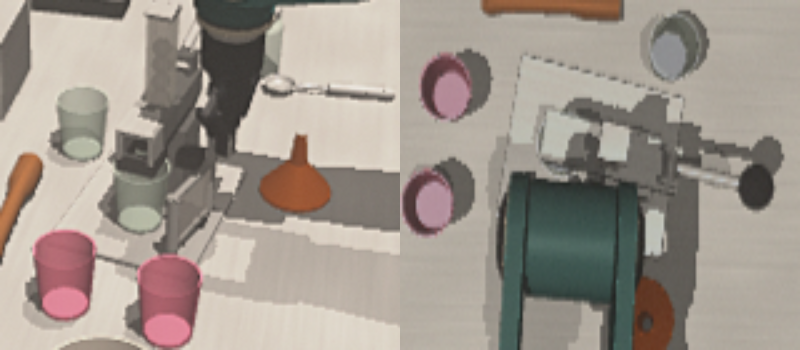

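The guard has followed the fingers and is nearly shut; its panel is at about (190,210) in the left half. Now a slow final push, watching the force.

```bash
python3 -m handwheel '[[0.003,-0.002,0,0.04,0],[0.006,-0.003,0,0.08,0],[0.009,-0.005,0,0.12,0],[0.011,-0.006,0,0.17,0]]';python3 -m handwheel '[[0.0015,-0.0005,0,0,0],[0.003,-0.001,0,0,0]]';python3 -m handwheel '[[0.0015,-0.0005,0,0,0],[0.003,-0.001,0,0,0]]'
```

```text
t: 4.2
ee_pos: [499.2, -5.8, 293.4]
tcp_rot: [180.0, 0.0, 169.2]
ft_force: [-0.4, 0.1, 0.4]
gripper_width: 0.3
grasp_force: 0.1
t: 4.4
ee_pos: [502.2, -6.9, 293.1]
tcp_rot: [180.0, 0.0, 169.0]
ft_force: [0.9, -0.2, 0.5]
gripper_width: -0.1
grasp_force: 0.0
t: 4.6
ee_pos: [505.1, -7.8, 292.8]
tcp_rot: [180.0, -0.1, 169.1]
ft_force: [-12.8, 3.6, 6.9]
gripper_width: -0.3
grasp_force: 7.2
```

```bash
python3 -m handwheel '[[0.001,0,0,0,0],[0.001,0,0,0,0]]'; python3 - <<'E'
from h import *
import cv2
a=get_image("side")[170:270,290:400,::-1]
cv2.imwrite("pics/f.png",cv2.resize(a,(660,600),interpolation=cv2.INTER_CUBIC))
E
```

```text
t: 4.8
ee_pos: [505.6, -7.8, 292.8]
tcp_rot: [-180.0, -0.2, 169.1]
ft_force: [-17.5, 2.4, 8.9]
gripper_width: -0.4
grasp_force: 8.8
```

View pics/f.png

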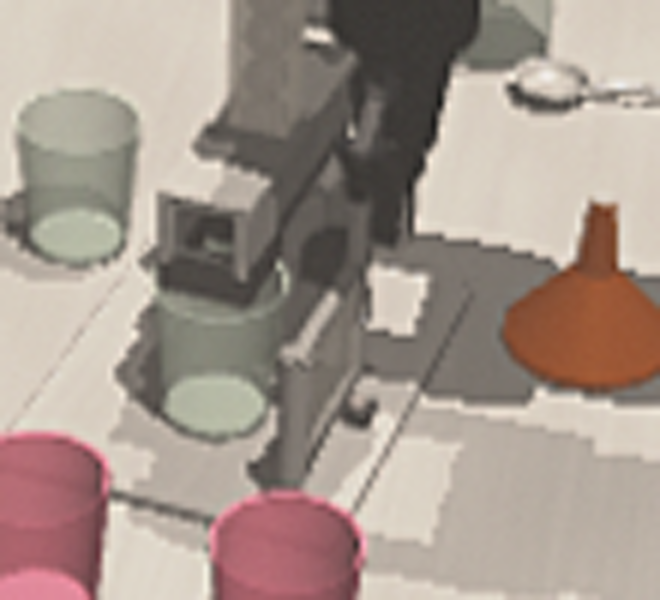

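The force rose steeply to 17 N, well past the 3–6 N catch. In the crop the flap lies parallel to the base-plate edge in front of the cup, so it is shut home. Backing off and moving over the pad.

```bash
python3 -m handwheel '[[-0.02,0.003,0,0,0],[-0.035,0.003,0.03,0,0],[-0.035,0.003,0.08,0,0],[-0.035,0.003,0.13,0,0],[-0.035,-0.045,0.13,0,0],[-0.035,-0.094,0.13,0,0],[-0.035,-0.143,0.13,0,0],[-0.010,-0.185,0.13,0,0]]'; python3 -m handwheel '[[0.02,-0.025,0,0,0],[0.042,-0.052,0,0,0],[0.045,-0.053,0,0,0],[0.045,-0.053,0,0,0]]'
```

```text
t: 5.65
ee_pos: [494.8, -195.2, 423.8]
tcp_rot: [-180.0, 0.1, 169.0]
ft_force: [0.0, 0.7, 1.0]
gripper_width: 0.1
grasp_force: 0.0
t: 6.05
ee_pos: [541.6, -246.4, 422.0]
tcp_rot: [180.0, -0.1, 169.1]
ft_force: [-0.4, 0.6, -0.3]
gripper_width: 0.2
grasp_force: 0.0
```

```bash
python3 - <<'E'
from h import *
import cv2
print(sense()["ee_pos"])
s=get_image("side")[:,:,::-1];t=get_image("top")[:,:,::-1]
a=s[130:270,290:430];b=t[160:260,270:420]
cv2.imwrite("pics/g.png",np.hstack([cv2.resize(a,(500,500),interpolation=cv2.INTER_CUBIC),cv2.resize(b,(300,200)) if 0 else cv2.resize(a[0:60,30:90],(300,500),interpolation=cv2.INTER_CUBIC)]))
for n in [(538.5,-245.4,246)]: print(proj("side",n))
E
```

```text
[ 541.63315404 -246.38130975  422.04021856]
[355.57579073 139.82587689]
```

View pics/g.png

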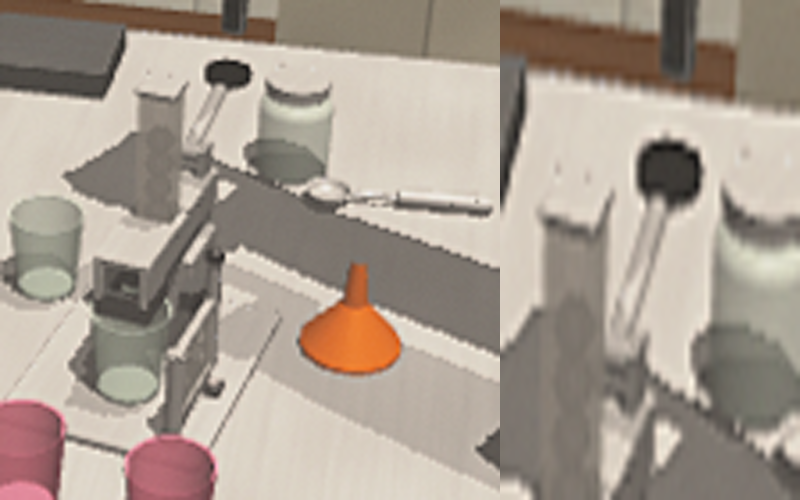

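The guard stays shut, the lever is up, and the fingertips are above the pad: tip at (355,139), pad at (354,150). Pressing.

```bash
python3 -m handwheel '[[0,0,-0.025,0,0],[0,0,-0.036,0,0],[0,0,-0.042,0,0],[0,0,-0.047,0,0]]'; python3 -m handwheel '[[0,0,-0.01,0,0],[0,0,-0.02,0,0],[0,0,-0.028,0,0],[0,0,-0.036,0,0],[0,0,-0.042,0,0]]';python3 -m handwheel '[[0,0,-0.003,0,0],[0,0,-0.006,0,0]]'
```

```text
t: 6.55
ee_pos: [540.9, -245.8, 376.7]
tcp_rot: [-179.9, 0.0, 169.1]
ft_force: [-2.6, -4.4, 6.9]
gripper_width: -0.1
grasp_force: 3.8
t: 7.05
ee_pos: [541.2, -246.0, 335.2]
tcp_rot: [-179.9, 0.1, 169.1]
ft_force: [-0.6, -1.3, 9.4]
gripper_width: -0.2
grasp_force: 4.2
t: 7.25
ee_pos: [541.3, -245.7, 329.5]
tcp_rot: [-180.0, 0.1, 169.1]
ft_force: [-0.1, 1.1, 10.5]
gripper_width: 0.2
grasp_force: 3.8
```

```bash
python3 -m handwheel '[[0,0,-0.002,0,0],[0,0,-0.004,0,0]]'; python3 -m handwheel '[[0,0,-0.001,0,0],[0,0,-0.002,0,0]]'
```

```text
t: 7.45
ee_pos: [541.3, -245.6, 325.7]
tcp_rot: [-180.0, 0.2, 169.1]
ft_force: [-0.0, 1.1, 9.2]
gripper_width: -0.2
grasp_force: 4.0
t: 7.65
ee_pos: [541.3, -245.7, 323.8]
tcp_rot: [-180.0, 0.2, 169.1]
ft_force: [0.7, 0.9, 10.3]
gripper_width: 0.3
grasp_force: 4.0
```

```bash
python3 -m handwheel '[[0,0,-0.001,0,0],[0,0,-0.002,0,0]]'; python3 -m handwheel '[[0,0,-0.001,0,0],[0,0,-0.002,0,0]]'
```

```text
t: 7.85
ee_pos: [541.4, -245.7, 321.8]
tcp_rot: [-180.0, 0.2, 169.1]
ft_force: [0.1, 0.1, 10.2]
gripper_width: -0.0
grasp_force: 4.2
t: 8.05
ee_pos: [541.4, -245.7, 319.8]
tcp_rot: [-180.0, 0.2, 169.1]
ft_force: [-0.4, 0.9, 10.7]
gripper_width: 0.1
grasp_force: 4.1
```

```bash
python3 -m handwheel '[[0,0,-0.001,0,0],[0,0,-0.002,0,0]]'; python3 -m handwheel '[[0,0,-0.001,0,0],[0,0,-0.002,0,0]]'
```

```text
t: 8.25
ee_pos: [541.4, -245.7, 318.2]
tcp_rot: [-180.0, 0.2, 169.1]
ft_force: [-1.4, 2.3, 18.2]
gripper_width: -0.3
grasp_force: 7.2
t: 8.45
ee_pos: [541.5, -245.9, 317.4]
tcp_rot: [-179.9, 0.3, 169.1]
ft_force: [-2.6, -2.5, 23.9]
gripper_width: 0.2
grasp_force: 10.5
```

The stop is reached at TCP z ≈ 318. I'll hold briefly, rise fully, then check.

```bash
python3 -m handwheel '[[0,0,0,0,0],[0,0,0,0,0],[0,0,0.02,0,0],[0,0,0.04,0,0],[0,0,0.06,0,0],[0,0,0.085,0,0],[0,0,0.085,0,0],[0,0,0.085,0,0]]'; python3 - <<'E'
from h import *
import cv2
a=get_image("side")[140:260,290:390,::-1]
cv2.imwrite("pics/i.png",cv2.resize(a,(500,600),interpolation=cv2.INTER_CUBIC))
E
```

```text
t: 9.25
ee_pos: [541.1, -245.6, 399.4]
tcp_rot: [-180.0, 0.1, 169.1]
ft_force: [-0.3, 0.2, -0.3]
gripper_width: -0.4
grasp_force: 0.0
```

View pics/i.png

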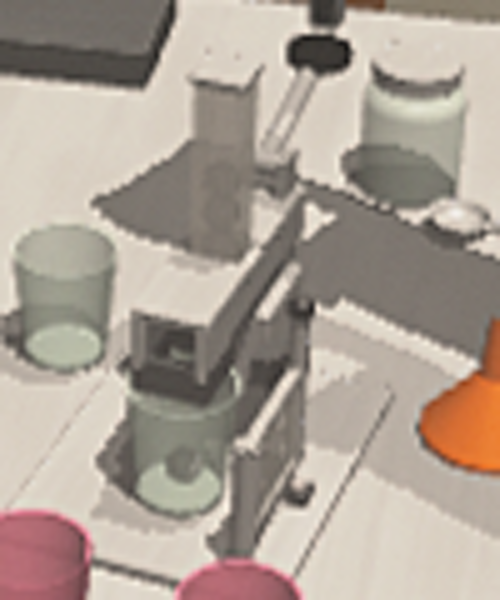

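One ball is in the cup at crop (185,462), and the lever is up with the fingers clear. Second press.

```bash
python3 -m handwheel '[[0,0,0,0,0],[0,0,-0.012,0,0],[0,0,-0.027,0,0],[0,0,-0.042,0,0],[0,0,-0.056,0,0],[0,0,-0.069,0,0],[0,0,-0.080,0,0],[0,0,-0.084,0,0]]'; python3 -m handwheel '[[0,0,0,0,0],[0,0,-0.001,0,0],[0,0,-0.001,0,0]]'
```

```text
t: 10.1
ee_pos: [541.5, -246.4, 316.1]
tcp_rot: [-179.9, 0.2, 169.1]
ft_force: [-6.7, -4.0, 38.3]
gripper_width: -0.1
grasp_force: 17.1
t: 10.4
ee_pos: [541.4, -246.5, 316.3]
tcp_rot: [-179.9, 0.2, 169.1]
ft_force: [-7.4, -3.2, 31.7]
gripper_width: 0.0
grasp_force: 14.0
```

Bottomed. Rise, wait, and press a third time (1 mm less deep).

```bash
python3 -m handwheel '[[0,0,0.02,0,0],[0,0,0.04,0,0],[0,0,0.06,0,0],[0,0,0.085,0,0],[0,0,0.085,0,0],[0,0,0.085,0,0],[0,0,0.085,0,0],[0,0,0.085,0,0]]'; python3 - <<'E'
from h import *
import cv2
cv2.imwrite("pics/j.png",cv2.resize(get_image("side")[140:260,290:390,::-1],(500,600),interpolation=cv2.INTER_CUBIC))
a=cv2.imread("pics/i.png").astype(int);b=cv2.imread("pics/j.png").astype(int);d=abs(a-b).sum(2)
ys,xs=np.where(d>60);m=(xs<260)&(ys>370);print("cup change",m.sum(),xs[m].mean() if m.any() else 0,ys[m].mean() if m.any() else 0)
m=(xs>180)&(xs<260)&(ys<260)&(ys>80);print("tube change",m.sum(), ys[m].mean() if m.any() else 0); print(sense()["ee_pos"])
E
```

```text
t: 11.2
ee_pos: [541.2, -246.0, 397.1]
tcp_rot: [180.0, -0.1, 169.1]
ft_force: [0.1, -1.0, -0.6]
gripper_width: 0.0
grasp_force: 0.0
cup change 964 171.05705394190872 487.3807053941909
tube change 0 0
[ 541.23323877 -245.94729925  397.47620977]
```

The change inside the cup at (171,487) shows the second ball. Third press.

```bash
python3 -m handwheel '[[0,0,0,0,0],[0,0,-0.012,0,0],[0,0,-0.027,0,0],[0,0,-0.042,0,0],[0,0,-0.056,0,0],[0,0,-0.069,0,0],[0,0,-0.079,0,0],[0,0,-0.083,0,0]]'; python3 -m handwheel '[[0,0,0,0,0],[0,0,0,0,0],[0,0,0,0,0]]'; python3 -m handwheel '[[0,0,0.02,0,0],[0,0,0.04,0,0],[0,0,0.06,0,0],[0,0,0.085,0,0],[0,0,0.12,0,0],[0,0,0.14,0,0],[0,0,0.14,0,0],[0,0,0.14,0,0]]'; python3 - <<'E'
from h import *
import cv2
cv2.imwrite("pics/k.png",cv2.resize(get_image("side")[140:260,290:390,::-1],(500,600),interpolation=cv2.INTER_CUBIC))
E
```

```text
t: 12.05
ee_pos: [541.4, -246.3, 316.5]
tcp_rot: [-179.9, 0.2, 169.1]
ft_force: [-5.5, -4.7, 34.0]
gripper_width: -0.1
grasp_force: 14.7
t: 12.35
ee_pos: [541.3, -246.5, 317.1]
tcp_rot: [-179.9, 0.2, 169.1]
ft_force: [-4.3, -3.9, 19.9]
gripper_width: 0.2
grasp_force: 9.3
t: 13.15
ee_pos: [541.3, -246.0, 454.4]
tcp_rot: [180.0, -0.0, 169.1]
ft_force: [0.3, -0.0, -0.2]
gripper_width: -0.1
grasp_force: 0.0
```

View pics/k.png

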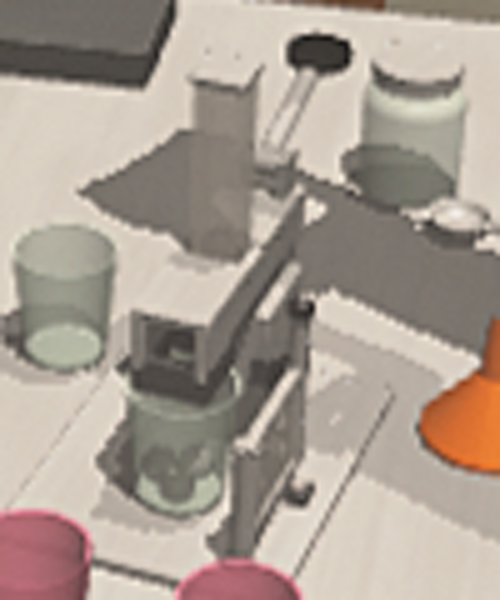

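Three balls lie in the cup at about (153,462), (188,460) and (178,487). The guard is shut, the lever is up and the arm is clear.

```bash
python3 -c "
from plant import job_done;print(job_done())"
```

```text
the job is handed in; nothing more can be done
None
```

I shut the guard, pressed the lever three times, saw three balls in the cup in the last picture, and handed the job in at about 13 s; no verdict came back.

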